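Riddle the ballast slugs out of the model wheels

TASK

Lift the red-handled sieve off the cork mat, keep it level and lower it gently onto the rails of the catch box, then, holding its handle, shake it side to side along the rails, softly knocking the red buffer first and then the blue one, without driving either sprung pad to its end, until all four brass slugs have dropped through into the box. Set the sieve, with the three wheels still in it, back down on the middle of the cork mat and let go; leave the paint jars and the model car alone.

Things in the scene. Friction and masses are not known exactly. Their poses are not given: they have to be found in the camera images.
- sieve: Loose wooden sieve, 130 x 100 mm (x, y), walls 40 mm high, with a fixed red handle over it; 0.27 to 0.44 kg plus 0.11 kg of contents. Origin: centre of the underside; z up. Starts and ends on the cork mat. Keep it level: slugs and wheels slide on its polished floor (friction about 0.2), so gentle carrying leaves them put and quick short strokes along y shift them.
- sieve_floor (a point): Centre of the sieve's floor, 3 mm above its underside; same axes. The floor is open inside 110 x 88 mm (x, y): two solid steel lands along x, 20 mm wide, centred at y = +18 and -18 mm, and three open slots along x, 16 mm wide, at y = 0, +36 and -36 mm. A slug that slides off a land along y falls through a slot; wheels cannot.
- sieve_grip (a point): Centre of the sieve's handle bar, 88 mm above its underside. The bar runs along the sieve's x, 14 mm wide (y) and 22 mm high, straight over the middle, free over 110 mm of its length, held by a post at either end; from above, pinch it across y. Same axes as the sieve.
- box: Fixed catch box, 206 mm long (y), 149 mm over all (x), open on top. Origin: centre of the underside; z up. Its two long plywood walls are waxed rails: tops 50 mm up, 57 to 69 mm from its middle in x. Inner floor 5 mm up, inside 114 x 190 mm. The sieve sits across the rails, its x and y along the box's, and slides along y. Red buffer at the +y end, blue at the -y end.
- box_seat (a point): Where the centre of the sieve's underside comes when it stands in the middle of the box: 50 mm above the box's underside, axes as the box's. Green guide lips outside the rails rise 8 mm above this, 69 mm from the middle in x, so the sieve has 4 mm of play either way in x.
- red_pad (a joint): Press of the red buffer's sprung pad, m: 0 free, grows towards +y of the box, end of travel 0.012; 700 N/m, no preload. Pad 44 x 26 mm, centre 78 mm above the box's underside; block behind it 98 mm high. Its place varies: sieve in mid-box, the free pad is 16 to 40 mm away; this is not measured: feel (or look) for it. A knock presses it 3 mm or more, never over 10 mm.
- blue_pad (a joint): The same for the blue buffer at the -y end of the box, pressed towards -y; its gap is set independently of the red one's, also 16 to 40 mm with the sieve in the middle of the box.
- mat: Fixed cork mat, 165 x 150 x 4 mm, origin at the centre of its underside; the sieve starts standing on its middle (roughly) and must end there. The mat and the box may be on either side of the bench.
- slug0: Small part: brass-coloured round slug, 12 mm across, 6 mm high, 12 g. Origin: centre of its underside. Starts lying flat on a land of the sieve.
- slug1: Small part: brass-coloured round slug, 12 mm across, 6 mm high, 12 g. Origin: centre of its underside. Starts lying flat on a land of the sieve.
- slug2: Small part: brass-coloured round slug, 12 mm across, 6 mm high, 12 g. Origin: centre of its underside. Starts lying flat on a land of the sieve.
- slug3: Small part: brass-coloured round slug, 12 mm across, 6 mm high, 12 g. Origin: centre of its underside. Starts lying flat on a land of the sieve.
- wheel0: Large part: black-tyred model wheel, 32 mm across, 22 mm wide, 22 g. Origin: centre of one face. Starts lying on its side in the sieve.
- wheel1: Large part: black-tyred model wheel, 32 mm across, 22 mm wide, 22 g. Origin: centre of one face. Starts lying on its side in the sieve.
- wheel2: Large part: black-tyred model wheel, 32 mm across, 22 mm wide, 22 g. Origin: centre of one face. Starts lying on its side in the sieve.
- jar_red: Bystander: small paint jar with a red label, 38 mm across, 55 mm high. Origin: its underside. Leave alone.
- jar_blue: Bystander: small paint jar with a blue label, 38 mm across, 55 mm high. Origin: its underside. Leave alone.
- model_car: Bystander: white model car, 115 x 54 x 44 mm. Origin: its underside. Leave alone.

How it is judged (in metres and radians):
On the way, in this order (a step that is already met when the one before it is completed fails the run):
1. the sieve stands on the rails of the box with all four slugs and three wheels still in it (z of sieve in the frame of box between 0.046 and 0.054 m and x of sieve in the frame of box between -0.012 and 0.012 m and y of sieve in the frame of box between -0.06 and 0.06 m and angle between the y axis of sieve and the y axis of box, either way round below 0.1 rad and x of slug0 in the frame of sieve between -0.056 and 0.056 m and y of slug0 in the frame of sieve between -0.046 and 0.046 m and z of slug0 in the frame of sieve between -0.002 and 0.04 m and x of slug1 in the frame of sieve between -0.056 and 0.056 m and y of slug1 in the frame of sieve between -0.046 and 0.046 m and z of slug1 in the frame of sieve between -0.002 and 0.04 m and x of slug2 in the frame of sieve between -0.056 and 0.056 m and y of slug2 in the frame of sieve between -0.046 and 0.046 m and z of slug2 in the frame of sieve between -0.002 and 0.04 m and x of slug3 in the frame of sieve between -0.056 and 0.056 m and y of slug3 in the frame of sieve between -0.046 and 0.046 m and z of slug3 in the frame of sieve between -0.002 and 0.04 m and x of wheel0 in the frame of sieve between -0.056 and 0.056 m and y of wheel0 in the frame of sieve between -0.046 and 0.046 m and z of wheel0 in the frame of sieve between -0.002 and 0.04 m and x of wheel1 in the frame of sieve between -0.056 and 0.056 m and y of wheel1 in the frame of sieve between -0.046 and 0.046 m and z of wheel1 in the frame of sieve between -0.002 and 0.04 m and x of wheel2 in the frame of sieve between -0.056 and 0.056 m and y of wheel2 in the frame of sieve between -0.046 and 0.046 m and z of wheel2 in the frame of sieve between -0.002 and 0.04 m), for 0.1 s.
2. on the rails, the sieve presses the red pad by 3 mm or more (z of sieve in the frame of box between 0.046 and 0.054 m and x of sieve in the frame of box between -0.012 and 0.012 m and y of sieve in the frame of box between -0.06 and 0.06 m and angle between the y axis of sieve and the y axis of box, either way round below 0.1 rad and value of joint red_pad above 0.003 m).
3. on the rails, the sieve presses the blue pad by 3 mm or more (z of sieve in the frame of box between 0.046 and 0.054 m and x of sieve in the frame of box between -0.012 and 0.012 m and y of sieve in the frame of box between -0.06 and 0.06 m and angle between the y axis of sieve and the y axis of box, either way round below 0.1 rad and value of joint blue_pad above 0.003 m).
At the end, for the whole second after the job is handed in: All four slugs lie in the catch box, below its rails; all three wheels are inside the sieve; the sieve stands flat (within 0.06 rad) and still on the cork mat, its centre within 35 mm of the mat's centre (x of slug0 in the frame of box between -0.06 and 0.06 m and y of slug0 in the frame of box between -0.099 and 0.099 m and z of slug0 in the frame of box between 0 and 0.04 m and x of slug1 in the frame of box between -0.06 and 0.06 m and y of slug1 in the frame of box between -0.099 and 0.099 m and z of slug1 in the frame of box between 0 and 0.04 m and x of slug2 in the frame of box between -0.06 and 0.06 m and y of slug2 in the frame of box between -0.099 and 0.099 m and z of slug2 in the frame of box between 0 and 0.04 m and x of slug3 in the frame of box between -0.06 and 0.06 m and y of slug3 in the frame of box between -0.099 and 0.099 m and z of slug3 in the frame of box between 0 and 0.04 m and x of wheel0 in the frame of sieve between -0.056 and 0.056 m and y of wheel0 in the frame of sieve between -0.046 and 0.046 m and z of wheel0 in the frame of sieve between -0.002 and 0.04 m and x of wheel1 in the frame of sieve between -0.056 and 0.056 m and y of wheel1 in the frame of sieve between -0.046 and 0.046 m and z of wheel1 in the frame of sieve between -0.002 and 0.04 m and x of wheel2 in the frame of sieve between -0.056 and 0.056 m and y of wheel2 in the frame of sieve between -0.046 and 0.046 m and z of wheel2 in the frame of sieve between -0.002 and 0.04 m and horizontal distance between sieve and mat below 0.035 m and z of sieve in the frame of mat below 0.008 m and angle between sieve's own z axis and vertical below 0.06 rad and linear speed of sieve below 0.03 m/s); the robot touches nothing.
It fails at once if a buffer pad is pressed more than 10.5 mm, almost to its end (value of joint any of red_pad, blue_pad above 0.0105 m).
It fails at once if the sieve bears on the box with more than 40 N (contact force between sieve and box above 40 N).
It fails at once if the sieve is tipped more than 0.3 rad (angle between sieve's own z axis and vertical above 0.3 rad).
It fails at once if a paint jar or the model car is moved more than 30 mm (distance of any of jar_red, jar_blue, model_car from where it was at the start of the episode above 0.03 m).
It also fails if it takes over 72 s, if anything falls off the work surface, if the arm or the gripper's body presses on something with over 40 N, if the wrist force passes 120 N, or if a joint passes its speed limit or range.

ROBOT

A 6-joint arm with a two-finger parallel gripper is mounted at the origin on the work surface. World frame = base frame: x ahead of the robot, y to its left, z up, the work surface at z = 0. Lengths are in mm, angles in degrees, forces in N, time in s.
With the tool pointing down it reaches from about 300 to 825 mm from the base axis. Payload 5.4 kg.
Tool frame: the origin (TCP) lies on the centre line of the jaws, within the pads' length; the fingertips stand 11 mm ahead of it and the grasp point (between the pads) lies 8 mm behind it; z points along the fingers, y is the line along which they close (so a half turn about z gives the same grasp; the last joint's range is limited). The gripper opens to 92 mm and grips with 3 to 60 N. Pads are 20 mm wide; open, the fingers measure 128 mm over their backs; the gripper's body (75 mm by 189 mm) begins 69 mm behind the grasp point.
Start: joints at [63.363, 9.076, 91.501, -0, 79.423, -12.038], TCP at [144.941, 556.415, 189.201] pointing down, gripper open.
Joint ranges: [-166.64, 166.64], [-54.1, 131.32], [10.49, 154.53], [-73.88, 253.88], [9.74, 151.15], [-171.62, 171.62]. Speed limits (degrees/s): [147.25, 147.25, 180, 180, 180, 180].

INTERFACE

Orientations are given as [roll, pitch, yaw] about the fixed x, y, z axes, in that order (R = Rz(yaw) Ry(pitch) Rx(roll)).
In Python, from station import sensors, vision, job, spotter gives the robot as it stands.
- The arm moves only by the tool apply_moves, never from a script. Its arguments are lists of equal length, an entry for each row: "xyz": the shift along the tool's x, y, z each as a share of 0.05 m, from -1 to 1, a list of three; "turn": the turn about the tool's z as a share of 8 degrees, from -1 to 1. In form: {"xyz": [[tx, ty, tz], ...], "turn": [turn, ...]}. A call has 1 to 8 rows; each row shifts and turns the commanded pose from where the row before left it, along the tool's axes as they then stand; what a row does not reach is not made up. A row lasts 1/10 s, in which the tool goes at most 50 mm and 8.59 degrees, less where a joint would pass 70% of its speed; a pose out of reach is approached as far as the arm can. A call with a number of a shift or a turn outside -1 to 1 is refused whole. A call with a gripper value outside its range is refused whole. "claw" is the opening, from 0 (shut) to 1 (fully open), set as the call begins (left out, the last holds). The fingers move at their own pace and stop on an object; "newtons" is the grip in N (left out, the last holds). Time passes only in rows, so rows that do not move let the fingers close. It gives the time, the measured TCP pose, the force, the opening and the grip force at its end, in the units of the state.
- sensors.get_state(): the state, without advancing time (a new reading comes with each control period).
- vision.grab_frame(name): name is "side" or "top" or "wrist"; returns a dict with "frame" (384x512x3 uint8, red, green, blue), "fx", "fy", "cx", "cy" (pixels), "distortion" ([k1, k2, p1, p2, k3] as OpenCV has them; the pictures are not rectified), "extrinsics" (4x4, takes a point from world to camera coordinates). Camera axes: x right, y up, looking along -z (the intrinsics and any distortion apply to the point x, -y, -z); pixel columns grow to the right and rows downward; lengths in mm; the calibration is good to about 2 mm. A picture is of the moment at which its call begins. There is no depth.
- job.job_done(): hands the job in; it is judged then, once.
Trained networks look in a picture, given as the dict that the camera call returned (one of the last four; its "shot" number tells which), for a name from the list of things; names that differ only in an ending like _2 or _b are one class to them, and where a whole thing is asked for, a point or a joint stands for the part that bears it (a point fixed in the world has none). Each returns a list of dicts, best first, with "conf" (0 to 1); they miss things now and then, are a little off and sometimes report something else, mostly with a low value. They report only what shows in the picture. A call takes as long as a camera call.
- spotter.masks_of(picture, name): "region" (384x512 bool, what is visible of it) and "rect" ([left, top, right, bottom] in pixels, round what is visible of it).
- spotter.spot_point(picture, name): "position" ([column, row] in pixels: a listed point, or the origin of a listed thing).
The state is a dict: "time": time; "qpos": joint angles; "joint_vel": joint speeds; "effort": joint torques, N m; "ee_pos": TCP position; "orientation": TCP orientation; "contact_force": force on the tool from outside, world axes, zero at the start; "torque": the same for the moment, N m; "width": finger opening in mm; "gripper_force": force on a finger pad.
Only numpy, scipy, OpenCV 4.12 (cv2) and the standard library are available. Lean on these libraries where they do the work, as an engineer would, in place of code of your own. Each camera call takes 0.05 s, during which the arm holds its last target. There are 200 camera calls.

## Working session

There is one attempt and no reset: what is moved stays moved. The work goes in short steps, Python scripts to look and compute and a tool call to move; the robot and the scene stay as the last step left them, time stands still between calls to the robot, and variables do not carry over. Pictures are saved under pics/ and viewed, at most 10 in all, crops included, and the job is handed in when it is done.

Besides the shell and the picture viewer there is one more tool, called after "Call:" as name(argument=value, ...) on one line, values as JSON. apply_moves: Moves the arm, as the interface text tells. Its arguments: {"type":"object","properties":{"xyz":{"type":"array"},"turn":{"type":"array"},"claw":{"type":"number"},"newtons":{"type":"number"}},"required":["xyz","turn"]}

```bash
mkdir -p pics
cat > h.py <<'E'
import numpy as np, cv2
from station import sensors, vision, job, spotter
def K(p): return np.array([[p['fx'],0,p['cx']],[0,p['fy'],p['cy']],[0,0,1.]])
def ray(p,uv):
    n=cv2.undistortPoints(np.array([[uv]],float),K(p),np.array(p['distortion'],float))[0,0]
    E=np.array(p['extrinsics']); R=E[:3,:3]; c=-R.T@E[:3,3]
    return c,R.T@np.array([n[0],-n[1],-1.])
def atz(p,uv,z):
    c,d=ray(p,uv); return c+d*(z-c[2])/d[2]
def proj(p,X):
    E=np.array(p['extrinsics']); q=np.atleast_2d(X)@E[:3,:3].T+E[:3,3]; q=q*[1,-1,-1]
    return cv2.projectPoints(q,np.zeros(3),np.zeros(3),K(p),np.array(p['distortion'],float))[0][:,0]
def save(p,n): cv2.imwrite('pics/'+n,cv2.cvtColor(p['frame'],cv2.COLOR_RGB2BGR))
E
python3 - <<'E'
from h import *
T=vision.grab_frame('top');S=vision.grab_frame('side')
cv2.imwrite('pics/a.png',cv2.cvtColor(np.vstack([T['frame'],S['frame']])[:, :],cv2.COLOR_RGB2BGR)[:600]) if 0 else None
save(T,'top0.png');save(S,'side0.png')
Z={'sieve':4,'sieve_floor':7,'sieve_grip':92,'box':0,'box_seat':50,'mat':0,'jar_red':0,'jar_blue':0,'model_car':0,'slug0':7,'wheel0':7,'red_pad':78,'blue_pad':78}
for n,z in Z.items():
  for nm,p in(('T',T),('S',S)):
    for r in spotter.spot_point(p,n)[:4]:
        print(n,nm,round(r['conf'],2),np.round(r['position'],1),np.round(atz(p,r['position'],z),1))
print(sensors.get_state())
for p in(T,S): print(ray(p,(256,192)))
E
```

```text
sieve T 0.72 [177.8 237.9] [499.5 172.6   4. ]
sieve S 0.9 [272.9 298.1] [511.4 169.1   4. ]
sieve S 0.55 [276.8 270.4] [524.7 108.2   4. ]
sieve_floor T 0.78 [176.3 234. ] [508.5 175.9   7. ]
sieve_floor T 0.15 [192.1 250. ] [471.2 137.5   7. ]
sieve_floor S 0.85 [275.5 299.6] [505.4 172.1   7. ]
sieve_floor S 0.24 [291.8 165.6] [ 586.7 -181.9    7. ]
sieve_grip T 0.86 [172.2 229.4] [513.6 170.5  92. ]
sieve_grip T 0.42 [179.1 233.2] [505.4 155.   92. ]
sieve_grip S 0.74 [272.8 272.3] [514.1 172.5  92. ]
sieve_grip S 0.17 [271.2 298.6] [499.5 222.3  92. ]
box T 0.98 [331.3 204.8] [ 580.8 -192.     0. ]
box S 0.92 [292.8 166.3] [ 585.5 -187.7    0. ]
box_seat T 0.92 [336.7 200.1] [ 585.7 -197.5   50. ]
box_seat S 0.63 [290.9 146.9] [ 596.6 -196.9   50. ]
mat T 0.9 [177.9 235.6] [505.1 173.1   0. ]
mat S 0.58 [271.5 298.3] [514.4 168.1   0. ]
jar_red T 0.64 [209.3 132. ] [758.6 103.6   0. ]
jar_red S 0.84 [167.5 235.4] [764.5 105.8   0. ]
jar_blue T 0.82 [264.1 134.3] [753.3 -30.6   0. ]
jar_blue S 0.73 [197.4 188.9] [764.3 -37.9   0. ]
model_car T 0.59 [337.8 130.7] [ 763.7 -211.3    0. ]
model_car S 0.82 [226.3 140.9] [ 768.8 -215.3    0. ]
slug0 T 0.58 [190.5 252.4] [465.6 141.1   7. ]
slug0 T 0.57 [180.1 220.8] [539.8 167.6   7. ]
slug0 T 0.46 [181.6 216.1] [551.  164.4   7. ]
slug0 S 0.61 [270.8 305.9] [509.1 187.7   7. ]
slug0 S 0.56 [298.1 289.3] [473.  136.1   7. ]
slug0 S 0.45 [262.2 285.5] [538.7 152.4   7. ]
slug0 S 0.35 [253.2 286.7] [553.6 161.    7. ]
wheel0 T 0.43 [174.4 251. ] [468.4 179.3   7. ]
wheel0 S 0.74 [292.1 307.8] [471.6 177.5   7. ]
wheel0 S 0.73 [254.7 307.8] [535.1 201.9   7. ]
wheel0 S 0.69 [283.9 293.8] [494.8 154.9   7. ]Traceback (most recent call last):
  File "<stdin>", line 8, in <module>
ValueError: it knows: box, box_seat, jar_blue, jar_red, mat, model_car, sieve, sieve_floor, sieve_grip, slug, wheel
```

View pics/top0.png

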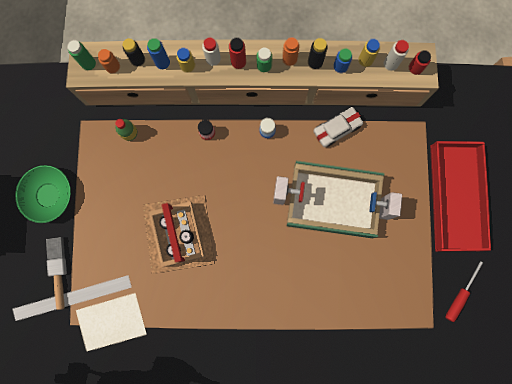

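View pics/side0.png

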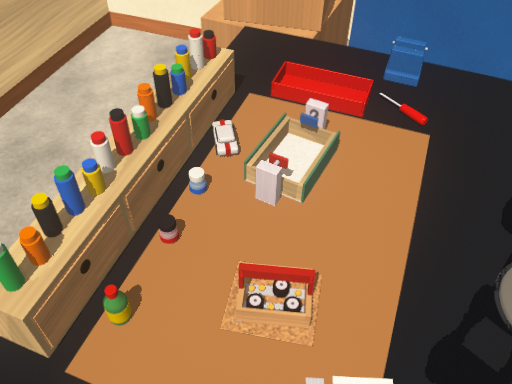

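Run:
```python
from h import *
T=vision.grab_frame('top');S=vision.grab_frame('side')
print(sensors.get_state())
for p in(T,S): print(ray(p,(256,192)))
for nm,p in(('T',T),('S',S)):
  for n,z in(('box',58),('mat',2),('sieve_grip',99)):
    r=spotter.masks_of(p,n)[0]; m=r['region'].astype(np.uint8)
    c=max(cv2.findContours(m,0,1)[0],key=cv2.contourArea)
    b=cv2.boxPoints(cv2.minAreaRect(c)); print(nm,n,r['conf'],m.sum(),[np.round(atz(p,q,z)[:2]) for q in b])
```

```text
{'time': 1.3, 'qpos': array([ 6.33634619e+01,  9.07606662e+00,  9.15029208e+01, -1.45866128e-03,
        7.94241456e+01, -1.20388806e+01]), 'joint_vel': array([ 0.00557093,  0.06750508, -0.04135758, -0.04286665,  0.01416059,
       -0.01955311]), 'effort': array([-1.10375902e-03, -3.85576236e+01, -3.22353780e+01,  6.99094450e-02,
        3.10006854e-02, -3.59460046e-05]), 'ee_pos': array([144.93946188, 556.39498895, 189.18340859]), 'orientation': array([-1.79996637e+02,  7.48866737e-04,  1.65402610e+02]), 'contact_force': array([-0.25563118, -0.09878214, -0.07085627]), 'torque': array([-0.01803316, -0.02200037, -0.01802569]), 'gripper_force': 0.0, 'width': 91.92075135453601}
(array([ 441.83067073,  -24.86627128, 1166.44480373]), array([ 0.14336202,  0.01110497, -0.98965032]))
(array([386.07854563, 622.16377478, 782.11837325]), array([ 0.23293824, -0.6482023 , -0.72501927]))
T box 0.56 5815 [array([522., -80.]), array([ 678., -101.]), array([ 651., -313.]), array([ 495., -287.])]
T mat 0.88 2032 [array([585., 260.]), array([604., 109.]), array([435.,  85.]), array([415., 233.])]
T sieve_grip 0.92 1566 [array([561., 225.]), array([584., 128.]), array([454.,  96.]), array([431., 191.])]
S box 0.87 4317 [array([668., -53.]), array([ 699., -330.]), array([ 495., -283.]), array([497., -29.])]
S mat 0.87 2577 [array([578., 268.]), array([619., 120.]), array([438.,  86.]), array([417., 235.])]
S sieve_grip 0.92 3203 [array([542., 284.]), array([575., 174.]), array([445., 144.]), array([425., 256.])]
```

The top view shows the sieve on the mat around (177,235), and the box around (335,200). The red buffer is on the left (+y world) at (302,192) and the blue one at (374,203). The side view agrees, with the slugs and wheels inside the sieve. The jars and the car lie beyond x = 740 and clear of the route. Next I refine the handle axis and pad faces by colour.

```bash
cat >> h.py <<'E'
def red(p): f=p['frame'].astype(int); return (f[...,0]>90)&(f[...,1]<0.35*f[...,0])&(f[...,2]<0.4*f[...,0])
def blue(p): f=p['frame'].astype(int); return (f[...,2]>70)&(f[...,0]<0.5*f[...,2])&(f[...,1]<0.75*f[...,2])
def blobs(m,amin=15):
    n,l,s,c=cv2.connectedComponentsWithStats(m.astype(np.uint8)); return [(l==i,s[i],c[i]) for i in range(1,n) if s[i][4]>=amin]
E
python3 - <<'E'
from h import *
T=vision.grab_frame('top');S=vision.grab_frame('side')
for nm,p in(('T',T),('S',S)):
  for m,s,c in blobs(red(p)):
    v,u=np.nonzero(m); P=np.array([atz(p,(a,b),103 if nm=='T' else 92)[:2] for a,b in zip(u,v)])
    if abs(P.mean(0)-[510,172]).max()<60:
      w=cv2.minAreaRect(P.astype(np.float32)); d=np.linalg.svd(P-P.mean(0),full_matrices=False)[2][0]
      print(nm,'bar',s,P.mean(0),w,np.degrees(np.arctan2(d[1],d[0])))
B=np.array([586,-194]);a=np.radians(-7.4);R=np.array([[np.cos(a),np.sin(a)],[-np.sin(a),np.cos(a)]])
for nm,p in(('T',T),('S',S)):
 for col,f in(('red',red),('blue',blue)):
  for m,s,c in blobs(f(p),8):
    v,u=np.nonzero(m); P=np.array([atz(p,(a_,b),91)[:2] for a_,b in zip(u,v)])
    L=(P-B)@R.T
    if abs(L.mean(0)).max()<140: print(nm,col,s,'boxframe mean',L.mean(0),L.min(0),L.max(0))
# box corners fit: project model rectangles
for yaw in(-7.4,):
  for p,nm in((T,'T'),(S,'S')):
    I=p['frame'].copy()
    Rz=R.T
    for hx,hy,z in((74.5,103,58),(57,95,50)):
      q=np.array([[x,y] for x,y in((hx,hy),(hx,-hy),(-hx,-hy),(-hx,hy))])@Rz.T+B
      cv2.polylines(I,[np.round(proj(p,np.c_[q,[z]*4])*8).astype(int).reshape(-1,1,2)],True,(255,0,255),1,cv2.LINE_AA,3)
    a2=np.radians(14);
    crop=I[150:250,260:420] if nm=='T' else I[90:215,230:360]
    globals()['c'+nm]=cv2.resize(crop,None,fx=4,fy=4,interpolation=cv2.INTER_CUBIC) if nm=='T' else cv2.resize(crop,None,fx=4,fy=4)
cv2.imwrite('pics/boxT.png',cT[...,::-1])
E
```

```text
T bar [162 204  19  58 361] [505.46845252 170.33186157] ((506.78790283203125, 171.3284454345703), (128.63064575195312, 14.746920585632324), 15.00351619720459) -165.2566952299219
S bar [ 239  263   76   32 1108] [507.4997714  173.26823312] ((506.0085144042969, 181.9048614501953), (130.62611389160156, 49.491329193115234), 14.50956916809082) -165.37799579272186
T red [317 132  10   8  35] boxframe mean [135.83054861  52.37428339] [126.3028005   42.59726504] [144.66317301  61.99478628]
T red [299 182   5  19  51] boxframe mean [ 2.97611595 82.36009302] [-16.77411374  79.3624964 ] [24.02716589 85.95499855]
T blue [370 193   7  19  90] boxframe mean [  0.85475552 -77.991127  ] [-19.55814649 -83.38602737] [ 21.63525803 -72.48499498]
S red [225 143   6  13  51] boxframe mean [111.97709359 115.17416236] [98.33808194 97.64476804] [126.19607625 133.7373465 ]
S red [269 153  18  15 134] boxframe mean [-0.40556588 93.44312477] [-23.50475712  81.41579365] [ 24.37958548 107.76608296]
S blue [301 114  16   6  30] boxframe mean [  2.81009826 -75.62222691] [-16.18124112 -78.71406782] [ 20.86594343 -72.58692715]
```

View pics/boxT.png

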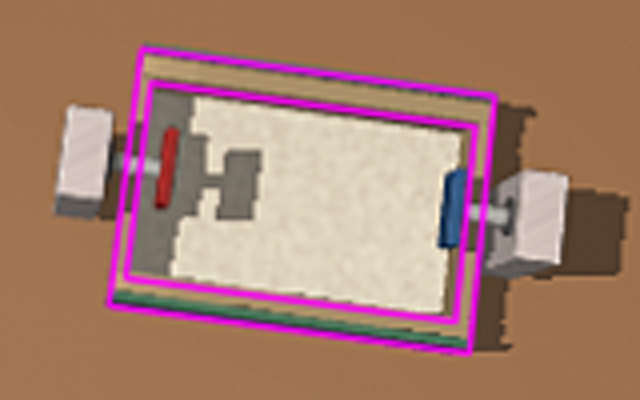

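The overlay fits the box within about 2–3 mm: centre (586,-194), yaw -7.4°. The red pad face is near y = +79 in the box frame and the blue one near -73. I'm going above the handle now.

Call:
apply_moves(xyz=[[0,0,0],[0,0,0],[0,0,0],[0,0,0],[-0.2,-0.37,0],[-0.4,-0.74,0],[-0.44,-0.8,0],[-0.44,-0.8,0]], turn=[-0.9,-0.9,-0.9,-0.98,0,0,0,0], claw=1)

```text
time: 2.5
ee_pos: [251.9, 443.3, 189.3]
orientation: [180.0, 0.0, -165.1]
contact_force: [1.9, -0.3, -0.5]
width: 91.6
gripper_force: 0.0
```

Call:
apply_moves(xyz=[[-0.44,-0.8,0],[-0.44,-0.8,0],[-0.44,-0.8,0],[-0.44,-0.8,0],[-0.44,-0.8,0],[-0.44,-0.8,0],[-0.44,-0.8,0],[-0.26,-0.57,0]], turn=[0,0,0,0,0,0,0,0])

```text
time: 3.3
ee_pos: [493.5, 186.6, 189.4]
orientation: [-180.0, 0.0, -165.3]
contact_force: [0.6, -0.6, 0.5]
width: 91.8
gripper_force: 0.0
```

Run:
```python
from h import *
s=sensors.get_state(); print(s['time'],s['ee_pos'],s['orientation'],s['qpos'])
W=vision.grab_frame('wrist');save(W,'w1.png')
for m,st,c in blobs(red(W),100):
    v,u=np.nonzero(m); P=np.array([atz(W,(a,b),103)[:2] for a,b in zip(u,v)])
    print(st,P.mean(0),cv2.minAreaRect(P.astype(np.float32)))
for n,z in(('slug',7),('wheel',7),('sieve_grip',92)):
    for r in spotter.spot_point(W,n): print(n,r['conf'],r['position'],atz(W,r['position'],z))
```

```text
3.3 [493.45184387 186.64370904 189.36374845] [-1.79971613e+02  4.42583154e-02 -1.65263650e+02] [ 7.59770949e+00  1.97366102e+00  9.91109494e+01 -2.31016001e-02
  7.88679476e+01 -9.71341792e+01]
[ 230  131   15  133 1346] [508.37055916 171.98614746] ((507.64886474609375, 171.87506103515625), (128.18414306640625, 12.757461547851562), 14.799444198608398)
slug 0.6 [231.5, 147.7] [472.12752196 150.12581448   7.        ]
slug 0.6 [225.3, 216.9] [559.38945503 163.22635085   7.        ]
slug 0.41 [223.3, 202.8] [541.87004131 156.4808083    7.        ]
wheel 0.94 [256.7, 156.1] [474.23631349 182.14873692   7.        ]
wheel 0.94 [257.2, 204.7] [533.38594361 198.40218692   7.        ]
wheel 0.74 [226.2, 176.1] [507.68165197 152.07643363   7.        ]
sieve_grip 0.65 [230.0, 145.8] [461.00061849 152.76040479  92.        ]
sieve_grip 0.64 [238.0, 198.9] [508.89368477 172.38645572  92.        ]
```

View pics/w1.png

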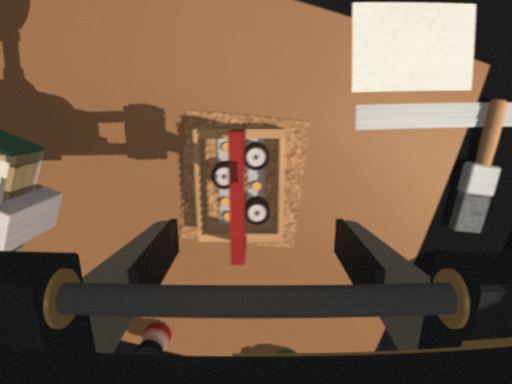

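The wrist view shows the red bar upright at column 237, rows 131–263. There are three wheels at (257,156), (224,176) and (257,210), and slugs on both lands. The bar centre is (508,172) with yaw 14.8°.

Call:
apply_moves(xyz=[[0,0,0.3],[0,0,0.4],[0,0,0.2],[0,0,0]], turn=[0,0,0,0])

```text
time: 3.9
ee_pos: [489.3, 189.6, 141.8]
orientation: [180.0, -0.3, -165.1]
contact_force: [-0.6, 0.2, -0.2]
width: 91.8
gripper_force: 0.0
```

Call:
apply_moves(xyz=[[-0.14,-0.22,0],[-0.13,-0.22,0],[0,0,0],[0,0,0]], turn=[0,0,0,0])

```text
time: 4.3
ee_pos: [511.1, 170.7, 144.8]
orientation: [180.0, 0.1, -165.2]
contact_force: [-1.0, 0.2, 0.5]
width: 91.8
gripper_force: 0.0
```

Call:
apply_moves(xyz=[[0.05,0.03,0.2],[0,0,0.4],[0,0,0.4],[0,0,0.15],[0,0,0.05],[0,0,0],[0,0,0]], turn=[0,0,0,0,0,0,0])

```text
time: 5.0
ee_pos: [508.2, 172.1, 85.2]
orientation: [-180.0, 0.1, -165.2]
contact_force: [0.5, -0.5, 0.3]
width: 91.9
gripper_force: 0.0
```

Call:
apply_moves(xyz=[[0,0,0],[0,0,0],[0,0,0],[0,0,0],[0,0,0],[0,0,0]], turn=[0,0,0,0,0,0], claw=0, newtons=30)

```text
time: 5.6
ee_pos: [507.5, 172.0, 84.2]
orientation: [180.0, -0.0, -165.2]
contact_force: [0.0, -0.8, 0.1]
width: 46.0
gripper_force: 0.0
```

Call:
apply_moves(xyz=[[0,0,0],[0,0,0],[0,0,0],[0,0,0],[0,0,0],[0,0,0],[0,0,0]], turn=[0,0,0,0,0,0,0])

```text
time: 6.3
ee_pos: [507.5, 172.0, 84.2]
orientation: [180.0, 0.0, -165.2]
contact_force: [-0.7, 0.3, 0.4]
width: 0.7
gripper_force: 0.0
```

The jaws closed to 0.7 mm, so they missed the bar. I'll look.

Run:
```python
from h import *
s=sensors.get_state(); print(s['time'],s['ee_pos'],s['qpos'],s['width'],s['gripper_force'],s['contact_force'])
p=[vision.grab_frame(n)['frame'] for n in('top','side','wrist')]
a=cv2.resize(p[0][150:300,120:270],(300,300));b=cv2.resize(p[1][200:350,200:350],(300,300))
c=cv2.resize(p[2],(600,300))
im=np.vstack([np.hstack([a,b]),c[:300]])
cv2.imwrite('pics/m1.png',im[...,::-1])
```

```text
6.3 [507.51717183 171.96660124  84.19845522] [ 5.78823215e+00  9.42362618e+00  1.03585079e+02  1.02444410e-03
  6.69910652e+01 -9.90523673e+01] 0.7010262901599431 0.0 [-0.71758383  0.25845519  0.36805877]
```

View pics/m1.png

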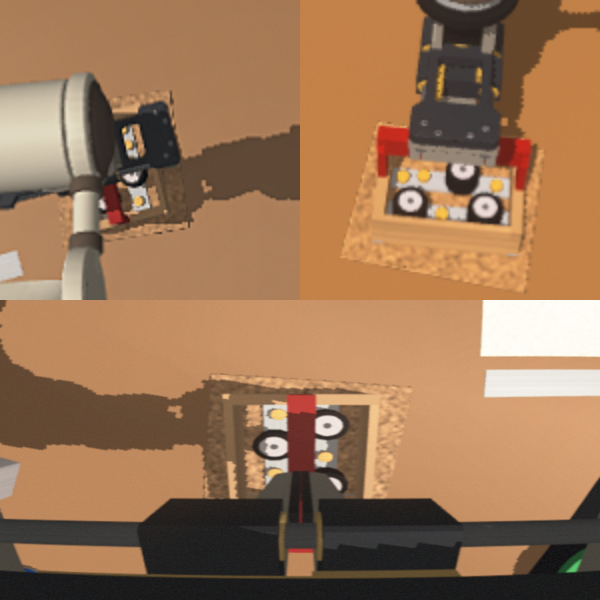

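Call:
apply_moves(xyz=[[0,0,-0.04],[0,0,-0.06],[0,0,0],[0,0,0]], turn=[0,0,0,0])

```text
time: 6.85
ee_pos: [507.7, 172.0, 89.4]
orientation: [-180.0, 0.0, -165.2]
contact_force: [0.2, 0.1, 0.2]
width: 0.4
gripper_force: 0.0
```

Run:
```python
from h import *
s=sensors.get_state(); print(s['time'],s['ee_pos'],s['width'],s['gripper_force'],s['contact_force'])
W=vision.grab_frame('wrist'); t=s['ee_pos']; a=np.radians(14.8); d=np.array([np.cos(a),np.sin(a),0]); n=np.array([-np.sin(a),np.cos(a),0])
for w in(0,14): print(w,[np.round(proj(W,t+n*k*w/2+np.array([0,0,z]))[0]) for k in(-1,1) for z in(-11,8,19)])
for m,st,c in blobs(red(W),20): print(st,c)
c=cv2.resize(W['frame'][230:384,160:352],None,fx=4,fy=3.8,interpolation=cv2.INTER_CUBIC)
cv2.imwrite('pics/m2.png',c[...,::-1])
```

```text
6.85 [507.68370041 171.96942176  89.43925624] 0.4434892032667572 0.0 [0.16683493 0.08664994 0.16146147]
0 [array([256., 215.]), array([256., 225.]), array([256., 231.]), array([256., 215.]), array([256., 225.]), array([256., 231.])]
14 [array([246., 215.]), array([245., 225.]), array([245., 231.]), array([266., 215.]), array([267., 225.]), array([268., 231.])]
[246 121  22  25 413] [256.97820823 132.5811138 ]
```

View pics/m2.png

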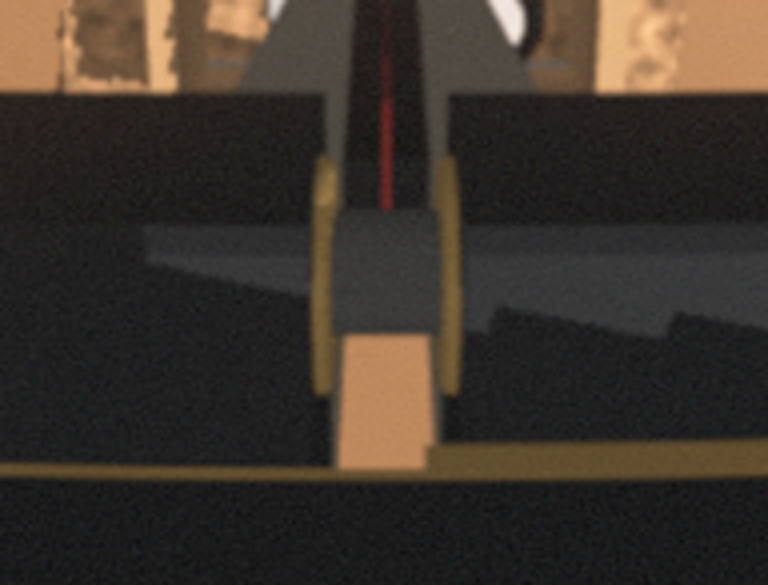

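Run:
```python
from h import *
W=vision.grab_frame('wrist'); T=vision.grab_frame('top'); S=vision.grab_frame('side')
s=sensors.get_state(); t=s['ee_pos']; a=np.radians(14.8); d=np.array([np.cos(a),np.sin(a),0]); n=np.array([-np.sin(a),np.cos(a),0])
c=np.array([507.6,172,0])
for z in(60,80,103,120):
  print(z,[np.round(proj(W,c+d*e+n*k+[0,0,z])[0]) for e in(-65,65) for k in(-7,7)])
print(ray(W,(256,192)))
# side view: bar top edge ends
f=S['frame']; 
for m,st,cc in blobs(red(S),20):
  if st[1]>200: print('S',st,cc)
for z in (70,103): print(z,[np.round(proj(S,c+d*e+n*k+[0,0,z])[0]) for e in(-65,65) for k in(-7,7)])
for z in (70,103): print('T',z,[np.round(proj(T,c+d*e+n*k+[0,0,z])[0]) for e in(-65,65) for k in(-7,7)])
m=(W['frame'][...,0]>1.6*W['frame'][...,1])&(W['frame'][...,0]>1.6*W['frame'][...,2].astype(int)) 
for r in range(115,345,10):
  u=np.nonzero(m[r,225:290])[0]+225
  print(r,(u.min(),u.max(),len(u)) if len(u) else None,W['frame'][r,256])
```

```text
60 [array([246., 119.]), array([266., 119.]), array([247., 285.]), array([265., 285.])]
80 [array([245., 119.]), array([267., 119.]), array([247., 299.]), array([266., 299.])]
103 [array([244., 120.]), array([269., 120.]), array([246., 318.]), array([267., 318.])]
120 [array([243., 120.]), array([270., 120.]), array([245., 335.]), array([267., 335.])]
(array([443.13509681, 154.82328755, 283.75642054]), array([ 0.22864061,  0.06015584, -0.97165931]))
S [161 234  18   9  67] [169.89552239 239.40298507]
S [239 263  16  25 251] [245.13944223 272.2310757 ]
S [298 269  17  26 252] [307.33333333 278.15873016]
S [104 284  14  15 150] [110.67333333 290.94      ]
70 [array([313., 280.]), array([313., 287.]), array([239., 274.]), array([238., 280.])]
103 [array([315., 270.]), array([315., 277.]), array([239., 263.]), array([238., 269.])]
T 70 [array([183., 260.]), array([177., 262.]), array([170., 204.]), array([164., 206.])]
T 103 [array([181., 260.]), array([174., 262.]), array([167., 202.]), array([161., 204.])]
115 None [129  96  69]
125 (np.int64(245), np.int64(268), 24) [189  64  56]
135 (np.int64(246), np.int64(268), 23) [195  67  59]
145 (np.int64(246), np.int64(269), 24) [109  47  38]
155 (np.int64(246), np.int64(267), 22) [109  44  40]
165 (np.int64(247), np.int64(267), 21) [108  47  42]
175 (np.int64(245), np.int64(267), 23) [107  46  40]
185 (np.int64(247), np.int64(267), 21) [107  47  43]
195 (np.int64(245), np.int64(267), 23) [104  44  41]
205 (np.int64(247), np.int64(266), 20) [102  42  36]
215 (np.int64(247), np.int64(269), 23) [105  41  38]
225 None [54 36 37]
235 None [49 31 29]
245 (np.int64(255), np.int64(255), 1) [56 37 34]
255 (np.int64(255), np.int64(257), 3) [64 31 32]
265 (np.int64(255), np.int64(257), 3) [99 36 36]
275 (np.int64(255), np.int64(257), 3) [103  40  37]
285 None [70 45 44]
295 None [62 60 59]
305 None [63 63 59]
315 None [54 52 52]
325 None [189 136  94]
335 None [188 135  93]
```

Run:
```python
from h import *
W=vision.grab_frame('wrist')
s=sensors.get_state(); t=s['ee_pos']; a=np.radians(14.8); d=np.array([np.cos(a),np.sin(a),0])
for z in range(-11,45,8): print(z+11,[round(proj(W,t+d*e+[0,0,z])[0][1]) for e in(-10,0,10)])
print(W['fx'])
n=np.array([-np.sin(a),np.cos(a),0])
for z in range(-11,45,8): print(z,[np.round(proj(W,t-d*10+n*e+[0,0,z])[0]) for e in(-46,46)])
```

```text
0 [201, 215, 229]
8 [205, 219, 233]
16 [208, 223, 238]
24 [212, 227, 242]
32 [216, 232, 248]
40 [220, 237, 253]
48 [225, 243, 259]
310.90443346767125
-11 [array([189., 201.]), array([323., 201.])]
-3 [array([187., 205.]), array([326., 205.])]
5 [array([184., 208.]), array([328., 208.])]
13 [array([181., 212.]), array([331., 212.])]
21 [array([178., 216.]), array([334., 216.])]
29 [array([175., 220.]), array([338., 220.])]
37 [array([171., 225.]), array([342., 225.])]
```

The bar is at the expected height, but in the wrist images the fingertips sit about 25 mm above the reported TCP instead of 11 mm below it. I'll confirm by touching the bar top gently with the closed tips; I expect contact near TCP z = 78.

Call:
apply_moves(xyz=[[0,0,0.06],[0,0,0.04],[0,0,0.02],[0,0,0.02],[0,0,0.02],[0,0,0.02]], turn=[0,0,0,0,0,0])

```text
time: 7.7
ee_pos: [507.6, 172.0, 80.2]
orientation: [-180.0, 0.0, -165.2]
contact_force: [0.4, 1.0, 0.3]
width: 0.4
gripper_force: 0.0
```

Call:
apply_moves(xyz=[[0,0,0.02],[0,0,0.02],[0,0,0.02],[0,0,0]], turn=[0,0,0,0])

```text
time: 8.1
ee_pos: [507.6, 172.0, 78.0]
orientation: [-180.0, -0.0, -165.2]
contact_force: [-1.6, -0.8, 5.8]
width: 0.3
gripper_force: 2.7
```

Contact came at TCP z ≈ 78, so the tips are at TCP+25 and the grasp height is TCP ≈ 48. I'm opening and then going down.

Call:
apply_moves(xyz=[[0,0,-0.2],[0,0,-0.1],[0,0,0],[0,0,0],[0,0,0],[0,0,0],[0,0,0],[0,0,0]], turn=[0,0,0,0,0,0,0,0], claw=0.6)

```text
time: 8.9
ee_pos: [507.4, 172.0, 92.0]
orientation: [180.0, -0.0, -165.2]
contact_force: [-0.0, -0.2, -0.2]
width: 54.8
gripper_force: 0.0
```

Call:
apply_moves(xyz=[[0,0,0.1],[0,0,0.2],[0,0,0.2],[0,0,0.2],[0,0,0.15],[0,0,0.05],[0,0,0],[0,0,0]], turn=[0,0,0,0,0,0,0,0])

```text
time: 9.7
ee_pos: [507.8, 172.0, 47.5]
orientation: [-180.0, 0.0, -165.2]
contact_force: [-0.1, -0.3, 0.4]
width: 55.1
gripper_force: 0.0
```

Call:
apply_moves(xyz=[[0,0,0],[0,0,0],[0,0,0],[0,0,0],[0,0,0],[0,0,0],[0,0,0],[0,0,0]], turn=[0,0,0,0,0,0,0,0], claw=0, newtons=30)

```text
time: 10.5
ee_pos: [507.5, 172.0, 47.2]
orientation: [180.0, 0.0, -165.2]
contact_force: [-0.4, -0.2, 0.1]
width: 13.8
gripper_force: 30.0
```

Call:
apply_moves(xyz=[[0,0,-0.05],[0,0,-0.1],[0,0,-0.2],[0,0,-0.3],[0,0,-0.4],[0,0,-0.4],[0,0,-0.4],[0,0,-0.3]], turn=[0,0,0,0,0,0,0,0])

```text
time: 11.3
ee_pos: [508.3, 172.1, 157.4]
orientation: [-180.0, 0.2, -165.2]
contact_force: [0.7, -0.4, -6.1]
width: 13.6
gripper_force: 30.0
```

Call:
apply_moves(xyz=[[0,0,-0.2],[0,0,-0.1],[0,0,0],[0,0,0]], turn=[0,0,0,0])

```text
time: 11.7
ee_pos: [506.9, 171.9, 168.8]
orientation: [180.0, -0.1, -165.2]
contact_force: [0.3, -0.0, -5.5]
width: 13.8
gripper_force: 30.0
```

Call:
apply_moves(xyz=[[0,-0.08,0],[0,-0.16,0],[0,-0.24,0],[0,-0.32,0],[0,-0.4,0],[0,-0.48,0],[0,-0.48,0],[0,-0.48,0]], turn=[0,0,0,0,0,0,0,0])

```text
time: 12.5
ee_pos: [541.7, 42.0, 169.7]
orientation: [-180.0, 0.0, -165.2]
contact_force: [0.4, -0.7, -6.2]
width: 13.6
gripper_force: 30.0
```

Call:
apply_moves(xyz=[[0.02,-0.48,0],[0.04,-0.48,0],[0.06,-0.48,0],[0.06,-0.48,0],[0.06,-0.48,0],[0.06,-0.48,0],[0.04,-0.48,0],[0.02,-0.46,0]], turn=[0,0,0,0,0,0,0,0])

```text
time: 13.3
ee_pos: [572.5, -147.5, 169.6]
orientation: [-180.0, -0.0, -165.2]
contact_force: [0.7, 0.0, -5.5]
width: 13.7
gripper_force: 30.0
```

Call:
apply_moves(xyz=[[0,-0.38,0],[0,-0.3,0],[0,-0.2,0],[0,-0.1,0],[0,-0.04,0],[0,0,0],[0,0,0]], turn=[0,0,0,0,0,0,0])

```text
time: 14.0
ee_pos: [585.9, -193.4, 169.7]
orientation: [180.0, -0.0, -165.1]
contact_force: [1.0, 0.9, -6.2]
width: 14.2
gripper_force: 30.0
```

Call:
apply_moves(xyz=[[0,0,0],[0,0,0],[0,0,0],[0,0,0],[0,0,0],[0,0,0],[0,0,0],[0,0,0]], turn=[0.1,0.25,0.45,0.6,0.6,0.45,0.25,0.08])

```text
time: 14.8
ee_pos: [585.9, -193.8, 169.8]
orientation: [180.0, 0.0, 172.6]
contact_force: [-0.3, -0.0, -5.6]
width: 13.9
gripper_force: 30.0
```

Run:
```python
from h import *
s=sensors.get_state(); print(s['time'],s['ee_pos'],s['orientation'],s['width'],s['contact_force'])
W=vision.grab_frame('wrist');T=vision.grab_frame('top');S=vision.grab_frame('side')
c=cv2.resize(W['frame'],(640,480))[:300]; 
a=cv2.resize(T['frame'][140:260,250:420],(340,240)); b=cv2.resize(S['frame'][70:190,220:370],(300,240))
cv2.imwrite('pics/b1.png',np.vstack([c,np.hstack([a,b])])[...,::-1])
```

```text
14.8 [ 585.89673579 -193.763162    169.76237312] [1.79994530e+02 5.27935397e-04 1.72567654e+02] 13.851244694593879 [-0.34625362 -0.01188835 -5.59732495]
```

View pics/b1.png

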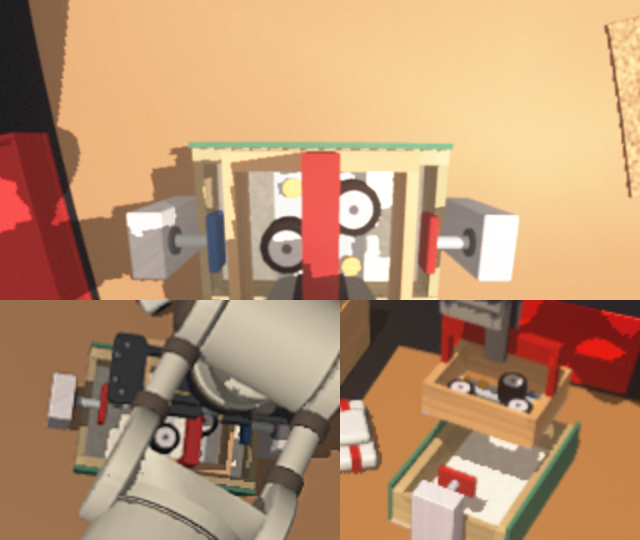

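The wrist view shows the sieve over the box, square with it, with the blue pad left and red pad right clear of its walls. Wheels and slugs are still in. I'll check the box position from the pads and the green lip at this range.

Run:
```python
from h import *
W=vision.grab_frame('wrist')
B=np.array([586,-194]);a=np.radians(-7.4);R=np.array([[np.cos(a),-np.sin(a)],[np.sin(a),np.cos(a)]])
def L(u,v,z): return (atz(W,(u,v),z)[:2]-B)@R
for nm,f in(('red',red),('blue',blue)):
  for m,s,c in blobs(f(W),40):
    if 100<c[1]<260 and 140<c[0]<360:
      v,u=np.nonzero(m); P=np.array([L(x,y,91) for x,y in zip(u,v)]); Q=np.array([L(x,y,65) for x,y in zip(u,v)])
      print(nm,s,'z91',P.min(0).round(1),P.max(0).round(1),'z65',Q.min(0).round(1),Q.max(0).round(1))
f=W['frame'].astype(int); g=(f[...,1]>f[...,0]*1.25)&(f[...,1]>f[...,2]*1.1)
v,u=np.nonzero(g[100:135,150:365]); v+=100;u+=150
for uu in(160,200,256,300,350):
  k=v[u==uu]; 
  if len(k): print(uu,k.min(),k.max(),L(uu,k.min(),58),L(uu,k.max(),58))
```

```text
160 114 117 [-69.73035616 -92.75012758] [-66.88988109 -92.92457474]
200 114 117 [-69.39424936 -53.85537348] [-66.56726536 -53.95549707]
256 114 117 [-6.92577929e+01 -2.23070676e-02] [-6.64377441e+01 -1.97592003e-02]
300 115 117 [-68.4742636   42.25987212] [-66.59051858  42.31539254]
350 115 118 [-68.93836282  90.78906061] [-66.09624807  90.96551677]
```

Run:
```python
from h import *
W=vision.grab_frame('wrist'); hsv=cv2.cvtColor(W['frame'],cv2.COLOR_RGB2HSV)
B=np.array([586,-194]);a=np.radians(-7.4);R=np.array([[np.cos(a),-np.sin(a)],[np.sin(a),np.cos(a)]])
def L(u,v,z): return (atz(W,(u,v),z)[:2]-B)@R
H,Sa,V=[hsv[...,i].astype(int) for i in range(3)]
for nm,m0 in(('red',((H<5)|(H>174))&(Sa>150)&(V>80)),('blue',(H>100)&(H<125)&(Sa>100)&(V>40))):
  for m,s,c in blobs(m0,40):
    if 100<c[1]<260 and 140<c[0]<360:
      v,u=np.nonzero(m); top=(u>=0)
      print(nm,s,c)
      for z in(91,78): print('  z',z,[L(x,y,z).round(1) for x,y in((s[0],s[1]),(s[0]+s[2],s[1]),(s[0],s[1]+s[3]),(s[0]+s[2],s[1]+s[3]))])
print(proj(W,np.r_[B+R@[0,80],78]),proj(W,np.r_[B+R@[0,-73],78]))
for n in('box','box_seat'):
  for r in spotter.spot_point(W,n)[:2]: print(n,r['conf'],L(*r['position'],0 if n=='box' else 50))
# box walls in image column 256 scan top region
print(W['frame'][108:130,256].tolist())
```

```text
red [ 241  122   32  163 4669] [256.0130649  201.88070251]
  z 91 [array([-62.3, -13. ]), array([-62.3,  14.6]), array([ 93.9, -14.7]), array([93.9, 16.8])]
  z 78 [array([-62. , -13.6]), array([-62.1,  15.3]), array([101.5, -15.4]), array([101.5,  17.6])]
red [336 170  16  49 407] [344.86240786 194.68058968]
  z 91 [array([-20.6,  71.5]), array([-20.7,  86. ]), array([25.5, 74.4]), array([25.5, 89.5])]
  z 78 [array([-18.4,  74.9]), array([-18.5,  90.1]), array([29.8, 77.9]), array([29.9, 93.7])]
blue [168 193   8  24 100] [170.71 205.98]
  z 91 [array([  0.7, -80.1]), array([  0.7, -72.8]), array([ 23.7, -81.7]), array([ 23.6, -74.2])]
  z 78 [array([  3.9, -84. ]), array([  3.9, -76.3]), array([ 28. , -85.6]), array([ 27.9, -77.8])]
[[340.16520896 189.15394798]] [[179.13968    189.00083719]]
[[244, 195, 141], [244, 195, 139], [244, 197, 141], [246, 197, 142], [241, 194, 141], [198, 194, 147], [149, 191, 147], [144, 193, 148], [142, 192, 147], [145, 188, 145], [148, 165, 126], [171, 149, 113], [196, 155, 117], [164, 104, 78], [184, 75, 63], [233, 89, 78], [241, 92, 83], [238, 91, 81], [239, 92, 82], [239, 90, 79], [239, 90, 81], [239, 92, 82]]
```

Run:
```python
from h import *
W=vision.grab_frame('wrist'); t=sensors.get_state()['ee_pos']
a=np.radians(-7.4);R=np.array([[np.cos(a),-np.sin(a)],[np.sin(a),np.cos(a)]])
for z in(224,226): print((atz(W,(256,121.5),z)[:2]-t[:2])@R)
```

```text
[-64.5693901    0.10852817]
[-64.59916495   0.10964886]
```

Call:
apply_moves(xyz=[[-0.02,0,0.1],[-0.03,0,0.2],[-0.03,0,0.3],[0,0,0.3],[0,0,0.25],[0,0,0.12],[0,0,0.05],[0,0,0.02]], turn=[0,0,0,0,0,0,0,0])

```text
time: 16.0
ee_pos: [590.0, -194.8, 102.7]
orientation: [-180.0, 0.0, 172.6]
contact_force: [0.4, 0.1, -5.9]
width: 13.9
gripper_force: 30.0
```

Run:
```python
from h import *
s=sensors.get_state(); print(s['time'],s['ee_pos'],s['contact_force'])
W=vision.grab_frame('wrist'); t=s['ee_pos']
a=np.radians(-7.4);R=np.array([[np.cos(a),-np.sin(a)],[np.sin(a),np.cos(a)]])
f=W['frame'].astype(int); print(f[95:130,200].tolist())
zb=t[2]-43.2
for x,z in((-65,zb+40),(-65,zb),(-69,58),(-74.5,58)): print(x,z,proj(W,np.r_[t[:2]+R@[x,-35],z]),proj(W,np.r_[t[:2]+R@[x,35],z]))
S=vision.grab_frame('side')
b=cv2.resize(S['frame'][70:190,220:370],(450,360)); c=cv2.resize(W['frame'],(640,480))[:240]
c=np.pad(c,((0,0),(0,0),(0,0)));im=np.zeros((600,640,3),np.uint8);im[:240]=c;im[240:,:450]=b
cv2.imwrite('pics/b2.png',im[...,::-1])
```

```text
16.0 [ 589.99314066 -194.77637001  102.65427744] [ 0.37456331  0.09368129 -5.90749936]
[[236, 182, 128], [239, 187, 134], [237, 184, 130], [236, 183, 129], [237, 183, 130], [237, 184, 130], [238, 186, 133], [237, 186, 132], [236, 182, 129], [237, 186, 131], [228, 183, 132], [190, 182, 137], [146, 186, 142], [132, 184, 137], [130, 181, 138], [132, 185, 142], [131, 182, 139], [139, 173, 133], [193, 185, 140], [235, 210, 157], [244, 223, 169], [244, 223, 169], [244, 222, 166], [243, 223, 167], [241, 218, 163], [231, 197, 148], [249, 217, 158], [254, 230, 171], [254, 233, 174], [253, 232, 174], [254, 233, 173], [254, 233, 176], [254, 227, 166], [227, 176, 128], [181, 140, 106]]
-65 99.45427743704633 [[199.69442527 119.56223805]] [[312.09384271 119.58938248]]
-65 59.45427743704633 [[209.15354709 119.03990231]] [[302.73889416 119.06304706]]
-69 58 [[209.27827882 113.59069114]] [[302.61892291 113.61328093]]
-74.5 58 [[209.06035158 106.06493879]] [[302.83911682 106.08692075]]
```

View pics/b2.png

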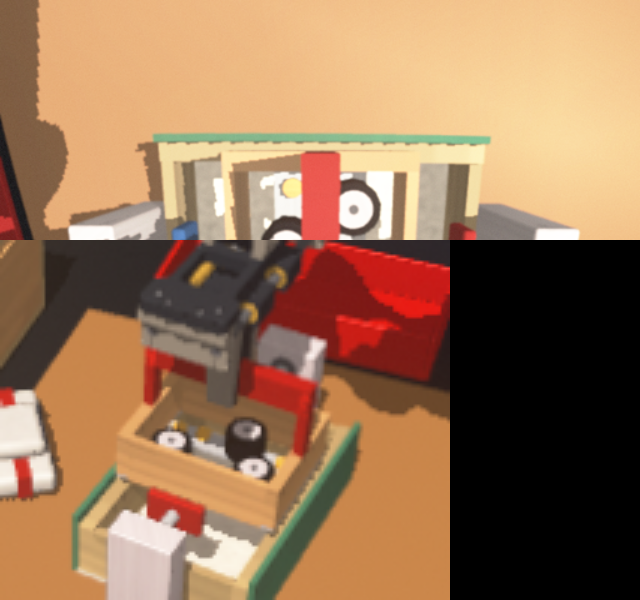

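The lip at rows 106–113 matches the prediction for a centred sieve. Lowering gently.

Call:
apply_moves(xyz=[[0,0,0.04],[0,0,0.05],[0,0,0.04],[0,0,0.02],[0,0,0.02],[0,0,0.01],[0,0,0]], turn=[0,0,0,0,0,0,0])

```text
time: 16.8
ee_pos: [589.8, -194.7, 93.6]
orientation: [180.0, -0.0, 172.6]
contact_force: [-0.6, -0.2, -5.1]
width: 13.7
gripper_force: 30.0
```

Call:
apply_moves(xyz=[[0,0,0.01],[0,0,0.01],[0,0,0.01],[0,0,0],[0,0,0]], turn=[0,0,0,0,0])

```text
time: 17.3
ee_pos: [590.5, -195.0, 93.2]
orientation: [-180.0, 0.1, 172.6]
contact_force: [-1.0, 0.5, 2.1]
width: 13.8
gripper_force: 30.0
```

Call:
apply_moves(xyz=[[0,0,-0.01],[0,0.08,0],[0,0.12,0],[0,0.12,0],[0,0.08,0],[0,0.04,0],[0,0.04,0],[0,0,0]], turn=[0,0,0,0,0,0,0,0])

```text
time: 18.1
ee_pos: [593.4, -170.6, 93.2]
orientation: [180.0, 0.1, 172.6]
contact_force: [-0.1, 0.3, 5.5]
width: 13.6
gripper_force: 30.0
```

Call:
apply_moves(xyz=[[0,0.04,0],[0,0.04,0],[0,0,0],[0,0,0]], turn=[0,0,0,0])

```text
time: 18.5
ee_pos: [593.9, -167.1, 93.2]
orientation: [-180.0, 0.1, 172.6]
contact_force: [0.8, -1.2, 5.3]
width: 13.6
gripper_force: 30.0
```

Call:
apply_moves(xyz=[[0,0.04,-0.02],[0,0,0],[0,0,0]], turn=[0,0,0])

```text
time: 18.8
ee_pos: [593.5, -164.6, 93.2]
orientation: [180.0, -0.0, 172.6]
contact_force: [1.2, -1.1, 1.1]
width: 13.8
gripper_force: 30.0
```

Call:
apply_moves(xyz=[[0,0.04,0],[0,0,0],[0,0,0]], turn=[0,0,0])

```text
time: 19.1
ee_pos: [593.7, -163.0, 93.2]
orientation: [180.0, -0.0, 172.6]
contact_force: [0.3, -3.1, -2.5]
width: 13.9
gripper_force: 30.0
```

Call:
apply_moves(xyz=[[0,0.04,0],[0,0,0],[0,0,0]], turn=[0,0,0])

```text
time: 19.4
ee_pos: [594.0, -161.0, 93.3]
orientation: [-180.0, -0.0, 172.6]
contact_force: [-0.9, -3.7, -3.2]
width: 13.7
gripper_force: 30.0
```

Red pad contact is near s = 28.7 mm from mid-box and it is now pressed about 5 mm. Next I feel for the blue one.

Call:
apply_moves(xyz=[[0,-0.1,0],[0,-0.2,0],[0,-0.25,0],[0,-0.25,0],[0,-0.15,0],[0,-0.08,0],[0,-0.04,0],[0,0,0]], turn=[0,0,0,0,0,0,0,0])

```text
time: 20.2
ee_pos: [587.1, -214.0, 93.3]
orientation: [180.0, -0.0, 172.6]
contact_force: [-0.2, 0.6, -4.7]
width: 13.9
gripper_force: 30.0
```

Call:
apply_moves(xyz=[[0,-0.04,0],[0,-0.04,0],[0,0,0],[0,0,0]], turn=[0,0,0,0])

```text
time: 20.6
ee_pos: [586.8, -217.9, 93.6]
orientation: [180.0, -0.0, 172.6]
contact_force: [-0.6, 0.5, -5.4]
width: 13.6
gripper_force: 30.0
```

Call:
apply_moves(xyz=[[0,-0.04,0.01],[0,-0.02,0],[0,0,0],[0,0,0]], turn=[0,0,0,0])

```text
time: 21.0
ee_pos: [586.6, -220.9, 93.3]
orientation: [180.0, 0.0, 172.6]
contact_force: [0.6, 0.9, -4.7]
width: 13.6
gripper_force: 30.0
```

Call:
apply_moves(xyz=[[0,-0.04,0],[0,0,0],[0,0,0]], turn=[0,0,0])

```text
time: 21.3
ee_pos: [586.3, -222.8, 93.3]
orientation: [180.0, 0.0, 172.6]
contact_force: [0.9, 2.1, -4.1]
width: 13.7
gripper_force: 30.0
```

Call:
apply_moves(xyz=[[0,-0.04,0],[0,0,0],[0,0,0]], turn=[0,0,0])

```text
time: 21.6
ee_pos: [586.1, -224.8, 93.3]
orientation: [180.0, 0.0, 172.6]
contact_force: [0.9, 3.2, -2.4]
width: 13.9
gripper_force: 30.0
```

Call:
apply_moves(xyz=[[0,0,0]], turn=[0])

```text
time: 21.7
ee_pos: [586.1, -224.8, 93.3]
orientation: [180.0, 0.0, 172.6]
contact_force: [1.7, 3.6, -2.7]
width: 14.1
gripper_force: 30.0
```

Both pads have been knocked, with blue contact near s = -25.5 mm. Now I shake inside the free span with quick short strokes.

Call:
apply_moves(xyz=[[0,0.1,0],[0,0.1,0],[0,0.36,0],[0,0.36,0],[0,-0.36,0],[0,-0.36,0],[0,0.36,0],[0,0,0]], turn=[0,0,0,0,0,0,0,0], newtons=45)

```text
time: 22.5
ee_pos: [589.6, -196.5, 93.3]
orientation: [180.0, -0.0, 172.6]
contact_force: [-0.6, 1.5, -3.5]
width: 13.6
gripper_force: 45.0
```

```bash
cat > look.py <<'E'
from h import *
import sys
s=sensors.get_state(); print(s['time'],s['ee_pos'],s['orientation'],s['contact_force'])
S=vision.grab_frame('side');W=vision.grab_frame('wrist');T=vision.grab_frame('top')
for nm,p in(('S',S),('W',W),('T',T)):
  for n in('slug','wheel'):
    print(nm,n,[(round(r['conf'],2),np.round(r['position']).astype(int).tolist()) for r in spotter.spot_point(p,n)])
if len(sys.argv)>1:
  b=cv2.resize(S['frame'][80:190,230:350],(480,440),interpolation=cv2.INTER_CUBIC); c=cv2.resize(W['frame'][100:260,150:360],(315,240))
  im=np.zeros((440,795,3),np.uint8);im[:,:480]=b;im[:240,480:]=c
  d=cv2.resize(T['frame'][150:250,260:420],(315,197)); im[243:,480:]=d
  cv2.imwrite('pics/'+sys.argv[1],im[...,::-1])
E
python3 look.py s1.png
```

```text
22.5 [ 589.64264192 -196.46266736   93.30215972] [ 1.79957457e+02 -1.64532402e-04  1.72597375e+02] [-0.57590411  1.45496905 -3.53223975]
S slug [(0.53, [309, 150])]
S wheel [(0.67, [306, 150]), (0.67, [280, 143]), (0.43, [302, 146])]
W slug [(0.51, [217, 220]), (0.5, [256, 248])]
W wheel [(0.61, [226, 191])]
T slug []
T wheel [(0.44, [345, 204]), (0.37, [334, 215])]
```

Call:
apply_moves(xyz=[[0,0.38,0],[0,-0.38,0],[0,-0.38,0],[0,0.38,0],[0,0.38,0],[0,-0.38,0],[0,-0.38,0],[0,0.38,0]], turn=[0,0,0,0,0,0,0,0])

```text
time: 23.75
ee_pos: [589.3, -201.9, 93.5]
orientation: [-179.8, 0.1, 172.4]
contact_force: [-0.6, 0.1, -5.2]
width: 13.7
gripper_force: 45.0
```

Call:
apply_moves(xyz=[[0,0.38,0],[0,-0.38,0],[0,-0.38,0],[0,0.38,0],[0,0.38,0],[0,-0.38,0],[0,-0.38,0],[0,0.38,0]], turn=[0,0,0,0,0,0,0,0])

```text
time: 24.55
ee_pos: [589.2, -201.9, 93.4]
orientation: [-179.8, 0.1, 172.4]
contact_force: [0.1, -0.0, -4.4]
width: 13.4
gripper_force: 45.0
```

Call:
apply_moves(xyz=[[0,0,0],[0,0,0]], turn=[0,0])

```text
time: 24.75
ee_pos: [589.5, -197.2, 93.2]
orientation: [180.0, -0.0, 172.6]
contact_force: [0.8, 0.6, -0.7]
width: 13.2
gripper_force: 45.0
```

```bash
python3 look.py s2.png
```

```text
24.75 [ 589.54612648 -197.22127939   93.21657141] [ 1.79996965e+02 -2.83531425e-03  1.72624444e+02] [ 0.78690664  0.62144924 -0.65789913]
S slug [(0.37, [292, 161])]
S wheel [(0.65, [301, 144]), (0.56, [306, 148]), (0.47, [279, 140])]
W slug [(0.59, [217, 222])]
W wheel [(0.97, [238, 195]), (0.71, [262, 159])]
T slug []
T wheel [(0.4, [340, 205]), (0.39, [334, 217])]
```

View pics/s2.png

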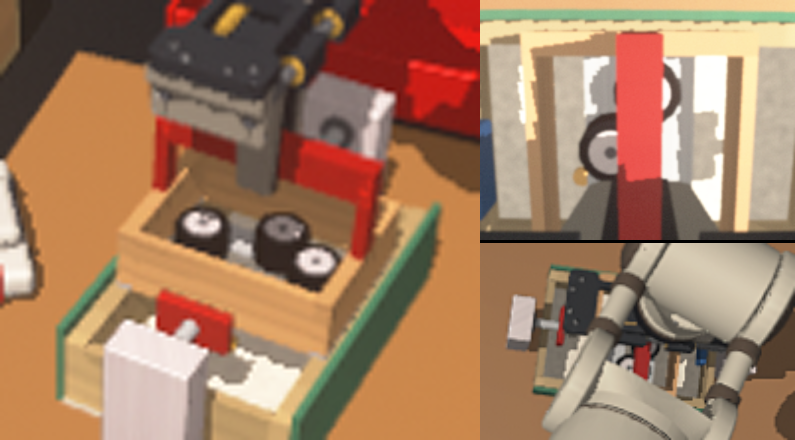

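The picture shows all three wheels in the sieve. No slug is clearly left on the lands, apart from one gold spot near the left wheel. I'm shaking more.

Call:
apply_moves(xyz=[[0,0.44,0],[0,-0.44,0],[0,-0.44,0],[0,0.44,0],[0,0.44,0],[0,-0.44,0],[0,-0.44,0],[0,0.44,0]], turn=[0,0,0,0,0,0,0,0])

```text
time: 26.0
ee_pos: [589.3, -202.0, 93.4]
orientation: [-179.8, 0.1, 172.3]
contact_force: [-0.6, 0.7, -4.1]
width: 14.0
gripper_force: 45.0
```

Call:
apply_moves(xyz=[[0,0.44,0],[0,-0.44,0],[0,-0.44,0],[0,0.44,0],[0,0.44,0],[0,-0.44,0],[0,-0.44,0],[0,0.44,0]], turn=[0,0,0,0,0,0,0,0])

```text
time: 26.8
ee_pos: [589.2, -202.0, 93.4]
orientation: [-179.8, 0.1, 172.3]
contact_force: [0.3, -0.1, -3.1]
width: 13.6
gripper_force: 45.0
```

Call:
apply_moves(xyz=[[0,0,0],[0,0,0]], turn=[0,0])

```text
time: 27.0
ee_pos: [589.6, -197.0, 93.3]
orientation: [-180.0, 0.0, 172.7]
contact_force: [0.0, 0.3, 0.2]
width: 13.7
gripper_force: 45.0
```

```bash
cat > gold.py <<'E'
from h import *
s=sensors.get_state(); t=s['ee_pos']; print(s['time'],t,s['contact_force'])
a=np.radians(-7.4);R=np.array([[np.cos(a),-np.sin(a)],[np.sin(a),np.cos(a)]]); B=np.array([590,-194.5])
for nm in('wrist','side','top'):
  p=vision.grab_frame(nm); h=cv2.cvtColor(p['frame'],cv2.COLOR_RGB2HSV).astype(int)
  m=(h[...,0]>15)&(h[...,0]<30)&(h[...,1]>135)&(h[...,2]>110)
  for r in spotter.spot_point(p,'slug'):
    q=r['position']; zf=t[2]-43.2+6
    print(nm,'spot',round(r['conf'],2),np.round(q),'in sieve:',((atz(p,q,zf)[:2]-t[:2])@R).round(),'in box:',((atz(p,q,6)[:2]-B)@R).round())
  for _,st,c in blobs(m,4):
    x=(atz(p,c,30)[:2]-B)@R
    if abs(x[0])<70 and abs(x[1])<100: print(nm,'gold',st,c.round(),'in sieve:',((atz(p,c,t[2]-37)[:2]-t[:2])@R).round(),'in box:',((atz(p,c,6)[:2]-B)@R).round())
E
python3 gold.py
```

```text
27.0 [ 589.6076195  -197.00254041   93.25482905] [0.01094287 0.29666725 0.15516698]
wrist spot 0.57 [217. 219.] in sieve: [ 11. -30.] in box: [ 28. -39.]
side gold [281 144   5   3   5] [283. 145.] in sieve: [23. 11.] in box: [ 46. -46.]
side gold [309 147   8   9  26] [313. 152.] in sieve: [-46.  -2.] in box: [-28. -59.]
```

Call:
apply_moves(xyz=[[0,0,-0.06],[0,0,-0.15],[0,0,-0.25],[0,0,-0.35],[0,0,-0.35],[0,0,-0.3],[0,0,-0.15],[0,0,-0.05]], turn=[0,0,0,0,0,0,0,0])

```text
time: 28.1
ee_pos: [590.1, -197.5, 177.6]
orientation: [-180.0, 0.1, 172.6]
contact_force: [0.2, 0.2, -4.7]
width: 13.5
gripper_force: 45.0
```

```bash
python3 gold.py; python3 look.py s3.png
```

```text
28.1 [ 590.1167558  -197.48966086  177.63052847] [ 0.24150865  0.24445296 -4.66259353]
side spot 0.4 [290. 149.] in sieve: [-34. 106.] in box: [ 24. -39.]
side spot 0.35 [286. 151.] in sieve: [-28. 114.] in box: [ 31. -30.]
side gold [279 146   4   4  15] [280. 147.] in sieve: [-15. 110.] in box: [ 48. -35.]
side gold [288 147   4   4  14] [289. 148.] in sieve: [-32. 105.] in box: [ 27. -41.]
side gold [310 160   4   4  10] [311. 161.] in sieve: [-86. 118.] in box: [-39. -25.]
top spot 0.71 [345. 193.] in sieve: [ 1. -4.] in box: [ 23. -27.]
28.4 [ 588.97786395 -196.83507529  175.08659173] [ 1.79958532e+02 -1.03301652e-01  1.72601109e+02] [ 0.17039158 -0.23106392 -5.08903625]
S slug [(0.54, [286, 147]), (0.36, [284, 146])]
S wheel [(0.75, [286, 112]), (0.74, [305, 121]), (0.55, [310, 123]), (0.39, [288, 147])]
W slug []
W wheel [(0.89, [240, 195])]
T slug [(0.36, [335, 198]), (0.26, [351, 186])]
T wheel [(0.61, [341, 213]), (0.49, [348, 201])]
```

View pics/s3.png

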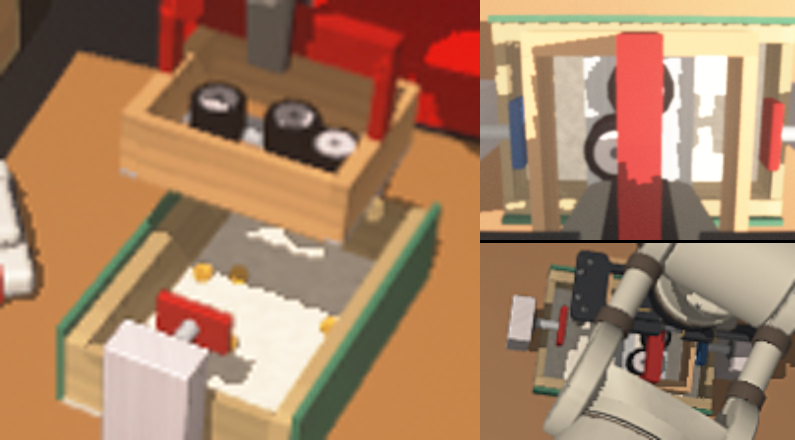

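Four brass slugs lie in the box, at (203,270), (238,273), (328,325) and one behind the red pad at (235,342). The three wheels are in the sieve, so I'm carrying it back.

Call:
apply_moves(xyz=[[0.03,0.08,0],[0.06,0.16,0],[0.09,0.24,0],[0.12,0.32,0],[0.14,0.4,0],[0.16,0.44,0],[0.16,0.44,0],[0.16,0.44,0]], turn=[0,0,0,0,0,0,0,0])

```text
time: 29.65
ee_pos: [559.4, -63.7, 176.3]
orientation: [180.0, -0.0, 172.7]
contact_force: [-0.0, 0.1, -5.0]
width: 13.6
gripper_force: 45.0
```

Call:
apply_moves(xyz=[[0.16,0.44,0],[0.16,0.44,0],[0.16,0.44,0],[0.16,0.44,0],[0.16,0.44,0],[0.16,0.44,0],[0.16,0.44,0],[0.16,0.44,0]], turn=[0,0,0,0,0,0,0,0])

```text
time: 30.45
ee_pos: [518.0, 118.8, 176.3]
orientation: [180.0, 0.0, 172.7]
contact_force: [0.2, -0.3, -4.0]
width: 13.6
gripper_force: 45.0
```

Call:
apply_moves(xyz=[[0.14,0.4,0],[0.1,0.3,0],[0.07,0.2,0],[0.04,0.12,0],[0.02,0.07,0],[0,0,0],[0,0,0]], turn=[0,0,0,0,0,0,0])

```text
time: 31.15
ee_pos: [508.2, 172.4, 176.2]
orientation: [-180.0, 0.0, 172.6]
contact_force: [-0.8, -0.2, -4.1]
width: 13.5
gripper_force: 45.0
```

Call:
apply_moves(xyz=[[0,0,0.1],[0,0,0.2],[0,0,0.3],[0,0,0.35],[0,0,0.35],[0,0,0.35],[0,0,0.3],[0,0,0.2]], turn=[-0.1,-0.25,-0.4,-0.4,-0.4,-0.3,-0.2,-0.05])

```text
time: 31.95
ee_pos: [507.3, 172.5, 67.1]
orientation: [180.0, -0.1, -170.6]
contact_force: [-0.5, -0.8, -4.9]
width: 13.7
gripper_force: 45.0
```

Call:
apply_moves(xyz=[[0,0,0.12],[0,0,0.12],[0,0,0.08],[0,0,0.04],[0,0,0.02],[0,0,0.01],[0,0,0]], turn=[0,0,0,0,0,0,0])

```text
time: 32.65
ee_pos: [508.3, 173.0, 49.5]
orientation: [-180.0, 0.0, -170.6]
contact_force: [-0.2, 0.2, -4.7]
width: 13.6
gripper_force: 45.0
```

Call:
apply_moves(xyz=[[0,0,0.02],[0,0,0.02],[0,0,0.01],[0,0,0.01],[0,0,0]], turn=[0,0,0,0,0])

```text
time: 33.15
ee_pos: [508.5, 173.0, 47.2]
orientation: [-180.0, 0.0, -170.6]
contact_force: [-4.4, -0.7, 4.9]
width: 13.6
gripper_force: 45.0
```

Standing on the mat. Letting go and rising.

Call:
apply_moves(xyz=[[0,0,0],[0,0,0],[0,0,0],[0,0,0],[0,0,0],[0,0,0],[0,0,0],[0,0,0]], turn=[0,0,0,0,0,0,0,0], claw=0.6)

```text
time: 33.95
ee_pos: [508.0, 172.9, 46.2]
orientation: [180.0, 0.0, -170.6]
contact_force: [0.6, -1.3, -0.7]
width: 55.1
gripper_force: 0.0
```

Call:
apply_moves(xyz=[[0,0,-0.1],[0,0,-0.3],[0,0,-0.5],[0,0,-0.5],[0,0,-0.5],[0,0,-0.5],[0,0,-0.3],[0,0,0]], turn=[0,0,0,0,0,0,0,0])

```text
time: 34.75
ee_pos: [509.9, 173.2, 184.5]
orientation: [-180.0, 0.3, -170.6]
contact_force: [0.7, -0.5, 0.4]
width: 55.0
gripper_force: 0.0
```

Run:
```python
from h import *
s=sensors.get_state(); print(s['time'],s['ee_pos'],s['width'],s['contact_force'])
W=vision.grab_frame('wrist')
for m,st,c in blobs(red(W),100):
    v,u=np.nonzero(m); P=np.array([atz(W,(a,b),103)[:2] for a,b in zip(u,v)]); print('bar',cv2.minAreaRect(P.astype(np.float32)))
S=vision.grab_frame('side')
for nm,p in(('W',W),('S',S)):
  for n,z in(('mat',2),('slug',6),('wheel',8),('sieve',4)):
    print(nm,n,[(round(r['conf'],2),atz(p,r['position'],z)[:2].round()) for r in spotter.spot_point(p,n)])
```

```text
34.75 [509.92442497 173.15089579 184.53023837] 54.99295541437895 [ 0.72613849 -0.52069383  0.38987806]
bar ((508.221923828125, 172.86692810058594), (126.68522644042969, 13.094943046569824), 9.117470741271973)
W mat []
W slug []
W wheel [(0.85, array([503., 160.])), (0.77, array([540., 171.])), (0.49, array([507., 170.])), (0.48, array([470., 173.]))]
W sieve [(0.62, array([510., 172.])), (0.57, array([474., 169.]))]
S mat []
S slug []
S wheel [(0.83, array([542., 166.])), (0.73, array([470., 163.])), (0.62, array([502., 161.])), (0.3, array([ 759., -199.]))]
S sieve [(0.59, array([515., 165.])), (0.19, array([531., 112.]))]
```

Run:
```python
from h import *
a=np.radians(-7.4);R=np.array([[np.cos(a),-np.sin(a)],[np.sin(a),np.cos(a)]]); B=np.array([590,-194.5])
for nm in('top','side'):
  p=vision.grab_frame(nm); h=cv2.cvtColor(p['frame'],cv2.COLOR_RGB2HSV).astype(int)
  m=(h[...,0]>12)&(h[...,0]<32)&(h[...,1]>110)&(h[...,2]>70)
  for r in spotter.spot_point(p,'slug'): print(nm,round(r['conf'],2),((atz(p,r['position'],6)[:2]-B)@R).round())
  for _,st,c in blobs(m,3):
    x=(atz(p,c,6)[:2]-B)@R
    if abs(x[0])<58 and abs(x[1])<95: print(nm,'gold',st,x.round())
```

```text
top 0.54 [ 22. -37.]
top 0.3 [ 3. -7.]
top gold [346 182   3   5  12] [ 45. -30.]
top gold [349 190   5   5  18] [ 26. -41.]
top gold [323 196   4   4  12] [ 5. 20.]
top gold [339 218   3   4   9] [-42. -22.]
side gold [310 159   5   5  16] [-40. -26.]
side gold [266 164   2   5   8] [47. 41.]
side gold [303 168   5   8  21] [-40.  13.]
side gold [279 175   9   2  10] [-1. 52.]
```

Four slugs are in the box and the wheels are in the sieve, so I'm handing in.

```bash
python3 -c "
from station import job
print(job.job_done())"
```

```text
the job is handed in; nothing more can be done
None
```

The job is handed in at about 35 s with no verdict returned: both pads were softly knocked in order (red, then blue), all four slugs are in the box, and the sieve with its three wheels is back on the middle of the mat and let go.

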